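# Walk the die block round and square it up against the fence

### The job

Turn the heavy grooved aluminium die block round on the bench by pushing its corners with the fingertips until one of its two long sides faces the steel fence squarely, keeping it turning roughly where it stands (let it wander no more than about 5 cm) and well clear of the fence, so that no corner strikes it. Then push the block across until that long side lies flat against the fence, all of it between the fence's two ends, and come away. Only push it: never grip, lift or tip the block, and leave the other things on the bench where they are.

Things in the scene. Friction and masses are not known exactly. Their poses are not given: they have to be found in the camera images.
- die_block: loose aluminium block, 92 (x) x 120 (y, the long way) x 30 mm high, about 0.9 kg, four grooves in its top along y; too wide to grip. Origin: centre of the underside, z up. Either long side (across x) will do. Slides under 4 to 12 N and stops with the push; pushed square on a side near one corner, it turns about a point 40 to 70 mm from its centre towards that side's other corner, so it also shifts.
- fence: the fixed fence: a straight bright steel bar screwed to the bench beyond the block, 300 long, 25 thick, 25 high. Origin at bench level in the middle of the flat long face that looks to the block and the robot; its y axis runs along that face (ends at -150 and +150), its x axis points away from the block, into the bar. So a block lying flat against it has its origin at x = -46 in this frame and its y axis parallel to the fence's y (either way round).
- bangle: bystander, to be left alone: open brass bangle lying flat, 64 across, 10 high, in mm; origin at its underside
- ring_box: bystander, to be left alone: small black ring box, 50 x 50 x 39 high, in mm; origin at its underside
- jar: bystander, to be left alone: clear glass jar with a white cap, 44 across, 50 high, in mm; origin at its underside
- brush: bystander, to be left alone: bench brush lying flat, about 180 long, in mm; origin at its underside
- hammer: bystander, to be left alone: small hammer lying flat, about 200 long, in mm; origin at its underside
- tin: bystander, to be left alone: round aluminium tin, 60 across, 40 high, in mm; origin at its underside
Mind the look-alikes: they are no part of the job. What is shaped like the die_block but orange is not meant.

How it is judged (in metres and radians):
On the way, in this order (a step that is already met when the one before it is completed fails the run):
1. the block has been turned so that a long side faces the fence (within 0.15 rad), with its centre still more than 65 mm from the fence face (a gap of about 19 mm) (angle between the y axis of die_block and the y axis of fence, either way round below 0.15 rad and x of die_block in the frame of fence below -0.065 m), for 0.2 s.
2. the block lies with a long side flat against the fence, between its ends (angle between the y axis of die_block and the y axis of fence, either way round below 0.025 rad and x of die_block in the frame of fence between -0.0495 and -0.04 m and y of die_block in the frame of fence between -0.09 and 0.09 m), for 0.2 s.
At the end, for the whole second after the job is handed in: A long side of the die block lies against the fence: parallel within 0.025 rad (1.4 degrees), gap under 3.5 mm at its middle, the whole block between the fence's ends (centre within 90 mm of the fence's middle), flat on the bench and at rest (all of step 2 and height (world z) of die_block below 0.004 m and angle between die_block's own z axis and vertical below 0.03 rad and linear speed of die_block below 0.01 m/s); the robot touches nothing.
It fails at once if the block has wandered more than 60 mm from where it started while still more than 0.15 rad out of square (distance of die_block from where it was at the start of the episode above 0.06 m and angle between the y axis of die_block and the y axis of fence, either way round above 0.15 rad).
It fails at once if the block is lifted or tipped (underside more than 12 mm up, or tilted over 0.2 rad) (height (world z) of die_block above 0.012 m or angle between die_block's own z axis and vertical above 0.2 rad).
It fails at once if a corner of the block strikes the fence while the block is more than 0.25 rad out of square (contact force between die_block and fence above 1 N and angle between the y axis of die_block and the y axis of fence, either way round above 0.25 rad).
It fails at once if another thing on the bench is moved by more than 20 mm (distance of any of bangle, ring_box, jar, brush, hammer, tin from where it was at the start of the episode above 0.02 m).
It also fails if it takes over 64 s, if anything falls off the work surface, if the arm or the gripper's body presses on something with over 40 N, if the wrist force passes 120 N, or if a joint passes its speed limit or range.

### The arm

A 6-joint arm with a two-finger parallel gripper is mounted at the origin on the work surface. World frame = base frame: x ahead of the robot, y to its left, z up, the work surface at z = 0. Lengths are in mm, angles in rad, forces in N, time in s.
With the tool pointing down it reaches from about 225 to 725 mm from the base axis. Payload 3.1 kg.
Tool frame: the origin (TCP) lies midway between the tips of the shut fingers; the grasp point (between the pads) lies pinch_z behind it (pinch_z is the distance from the TCP to the grasp point, in mm); z points along the fingers, y is the direction in which the jaws open and shut (so a half turn about z gives the same grasp; the last joint's range is limited). The gripper opens to 85 mm and grips with 20 to 120 N. Pads are 22 mm wide; open, the fingers measure 114 mm over their backs; the gripper's body (76 mm by 85 mm) begins 54 mm behind the grasp point. The pads swing forward as they close: fully open they stand 13 mm farther back than shut.
Start: joints at [1.048, 0.048, 0.099, 1.622, 0, 1.443], TCP at [201.934, 484.603, 231.312] pointing down, gripper open.
Joint ranges: [-2.91, 2.91], [-0.99, 1.94], [-1.21, 1.42], [-2.12, 2.29], [-1.49, 1.47], [-3.14, 3.14]. Speed limits (rad/s): [2.79, 2.79, 3.14, 3.14, 3.14, 3.14].

### API

Orientations are given as a unit quaternion [w, x, y, z].
In Python, from station import * gives the robot as it stands.
- The arm moves only by the tool send_rows, never from a script. Its argument "steps" is a list of rows, each a list of 3 entries, a list of its own where there are three numbers: the shift along the world's x, y, z in mm, then the turn about the world's z in degrees, then the closure, from 0 (fully open) to 1 (shut). A call has 1 to 10 rows; each row is the pose to reach, as a shift and turn from the pose measured when the call began; what a row does not reach only later rows make up. A row lasts 1/8 s, in which the tool goes at most 62.5 mm and 10.7 degrees, less where a joint would pass 70% of its speed; a pose out of reach is approached as far as the arm can. A call with a gripper value outside its range is refused whole. The fingers move at their own pace and stop on an object; "grip_force" is the grip in N (left out, the last holds). Time passes only in rows, so rows that repeat a pose let the fingers close. It gives the time, the measured TCP pose, the force and the opening at its end, in the units of the state.
- observe(): the state, without advancing time (a new reading comes with each control period).
- read_camera(name): name is "scene" or "top" or "wrist"; returns a dict with "frame" (400x640x3 uint8, red, green, blue), "camera_matrix" (3x3 intrinsics, pixels), "R" (3x3) and "t" (3): a world point X has camera coordinates R X + t. Camera axes: x right, y down, z forward; pixel columns grow to the right and rows downward; lengths in mm; the calibration is good to about 2 mm. The wrist camera is an equidistant fisheye: a pixel r from the principal point sees the ray r / f radians off the axis. A picture is of the moment at which its call begins. There is no depth.
- finish_job(): hands the job in, once; it reports no verdict.
The state is a dict: "time_s": time; "joint_positions": joint angles; "joint_vel": joint speeds; "tau": joint torques, N m; "tcp_pos": TCP position; "orientation": TCP orientation; "contact_force": force on the tool from outside, world axes, zero at the start; "wrist_torque": the same for the moment, N m; "grip_width": finger opening in mm.
Only numpy, scipy, OpenCV 4.12 (cv2) and the standard library are available. Lean on these libraries where they do the work, as an engineer would, in place of code of your own. Each camera call takes 0.05 s, during which the arm holds its last target. There are 200 camera calls.

## Working session

There is one attempt and no reset: what is moved stays moved. The work goes in short steps, Python scripts to look and compute and a tool call to move; the robot and the scene stay as the last step left them, time stands still between calls to the robot, and variables do not carry over. Pictures are saved under pics/ and viewed, about 8 in all and at most 12, crops included, and the job is handed in when it is done.

Besides the shell and the picture viewer there is one more tool, called after ">>>" as name([rows], argument=value, ...), one row to a line, values as JSON. send_rows: Moves the arm, as the interface text tells. Its arguments: {"type":"object","properties":{"steps":{"type":"array","items":{"type":"array"}},"grip_force":{"type":"number"}},"required":["steps"]}

```bash
mkdir -p pics
python3 - <<'E'
from station import *
import cv2
for n in ("top","scene"):
    c=read_camera(n); cv2.imwrite(f"pics/{n}0.png",c["frame"][:,:,::-1]); print(n,c["camera_matrix"].tolist(),c["R"].tolist(),c["t"].tolist())
print(observe())
E
```

```text
top [[455.7047727230611, 0.0, 313.88925882036233], [0.0, 455.7047727230611, 205.56689441637974], [0.0, 0.0, 1.0]] [[-0.01579741179936599, -0.9998728134623037, -0.0021905888291226545], [-0.9956942322036392, 0.015931460757892712, -0.09131913553316778], [0.09134242024846173, 0.0007385506731075793, -0.9958192691477991]] [-3.3233936357156155, 558.498796369217, 1276.9020268390789]
scene [[488.63467717108415, 0.0, 324.8003190901124], [0.0, 488.63467717108415, 213.3878836886826], [0.0, 0.0, 1.0]] [[-0.8137097340614544, 0.5811280113111564, -0.012911357913778239], [0.35982992672286557, 0.4861494982976806, -0.7963548763833437], [-0.45650727543846925, -0.6526476076524405, -0.6046918287006131]] [456.3605927744454, -194.03546894924781, 1543.4473941661352]
{'time_s': 0.1, 'joint_positions': array([1.04818878e+00, 4.86886316e-02, 9.77189707e-02, 1.62199546e+00,
       2.32622697e-05, 1.44301871e+00]), 'joint_vel': array([-2.36256917e-04, -1.74512083e-03,  1.85201573e-03, -5.87018914e-04,
       -2.82850378e-05, -6.42742442e-06]), 'tau': array([ 1.23856677e-03, -3.39853549e+01,  3.20935178e+01,  1.58525101e-02,
       -1.83889283e-04, -7.69445478e-06]), 'tcp_pos': array([201.6534812 , 484.11985638, 230.21018335]), 'orientation': array([-3.57477440e-04,  1.96135064e-01,  9.80576290e-01, -1.02384841e-03]), 'contact_force': array([ 0.39111902, -0.09590651, -0.19717018]), 'wrist_torque': array([ 0.00030098,  0.02896356, -0.01477765]), 'grip_width': 85.55708467883959}
```

View pics/top0.png

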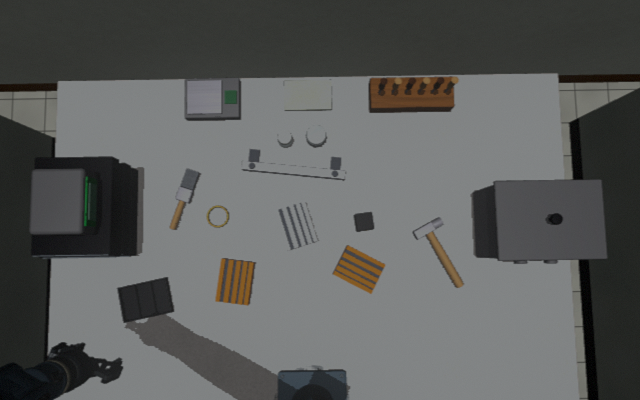

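View pics/scene0.png

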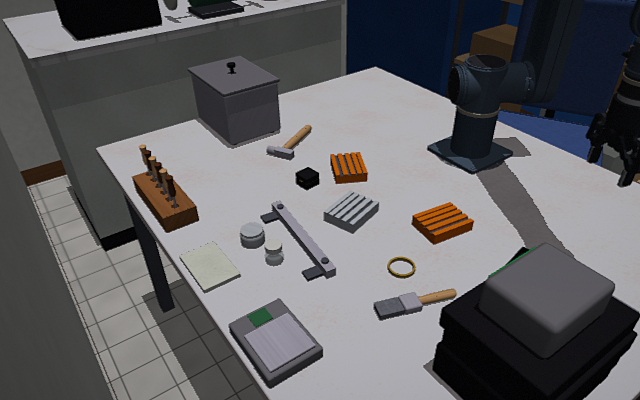

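The top view shows the fence from about (242,166) to (346,178), the block at about (299,226), the ring box at (364,221) and the bangle at (218,216). Next I'll take an enlarged crop to get the corners.

Run:
```python
import cv2
f=cv2.imread("pics/top0.png")[140:270,220:390]
cv2.imwrite("pics/c0.png",cv2.resize(f,None,fx=4.5,fy=4.5,interpolation=cv2.INTER_CUBIC))
```

```text
(no output)
```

View pics/c0.png

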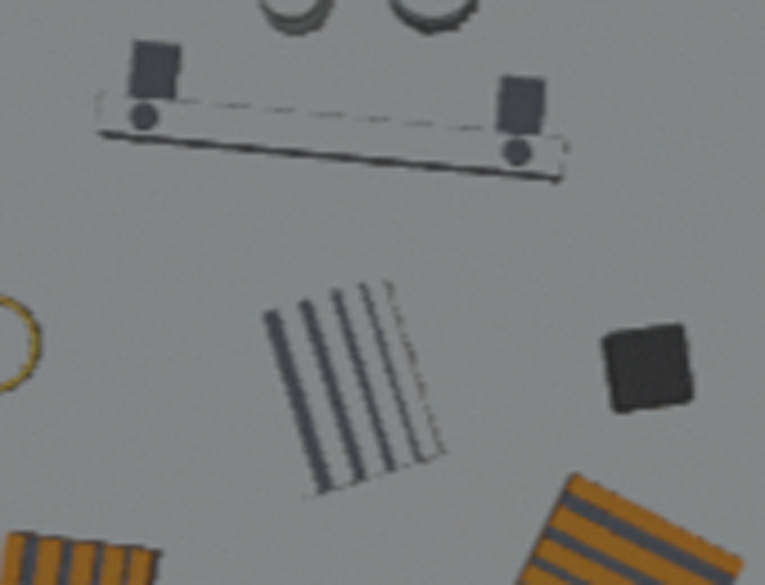

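```bash
cat > h.py <<'E'
import numpy as np, cv2
from station import *
def cam(c): return np.array(c["camera_matrix"]),np.array(c["R"]),np.array(c["t"])
def back(c,uv,z):
    K,R,t=cam(c); d=R.T@np.linalg.inv(K)@np.array([uv[0],uv[1],1.]); C=-R.T@t
    return (C+d*(z-C[2])/d[2])[:2]
def proj(c,P):
    K,R,t=cam(c); q=(K@(R@np.asarray(P,float).T+t[:,None])).T
    return q[:,:2]/q[:,2:]
def rect(p,z=30,hx=46,hy=60):
    x,y,a=p; s=np.array([[-hx,-hy],[hx,-hy],[hx,hy],[-hx,hy]])
    r=s@np.array([[np.cos(a),np.sin(a)],[-np.sin(a),np.cos(a)]])+[x,y]
    return np.c_[r,np.full(4,z)]
def shot(name,out,polys,u0=220,v0=140,w=170,h=130,k=4.5):
    c=read_camera(name); draw(c,out,polys,u0,v0,w,h,k); return c
def draw(c,out,polys,u0=220,v0=140,w=170,h=130,k=4.5):
    g=c["frame"][v0:v0+h,u0:u0+w,::-1].astype(float)
    g=np.clip((g-50)*1.6,0,255).astype(np.uint8)
    g=cv2.resize(g,None,fx=k,fy=k,interpolation=cv2.INTER_CUBIC)
    for P in polys:
        q=(proj(c,P)+.5-[u0,v0])*k
        cv2.polylines(g,[np.round(q).astype(int)],len(P)>2,(0,0,255),1)
    cv2.imwrite(out,g)
E
python3 - <<'E'
from h import *
c=read_camera("top")
f=lambda a:(220+a[0]/4.5-.5,140+a[1]/4.5-.5)
for z,a in((0,(98,137)),(0,(560,182)),(25,(98,131)),(25,(560,178)),(30,(245,318)),(30,(388,282)),(30,(445,455)),(30,(305,497)),(39,(648,368)),(5,(0,343))): print(z,back(c,f(a),z).round(1))
k=[back(c,f(a),30) for a in((245,318),(388,282),(445,455),(305,497))]
m=np.mean(k,0); d=k[0]+k[1]-k[2]-k[3]; a=np.arctan2(d[1],d[0])-np.pi/2
print(m,a)
F=[np.r_[back(c,f(p),0),0] for p in((98,137),(560,182))]
draw(c,"pics/c1.png",[rect((*m,a)),F])
E
```

```text
0 [669.2 199.4]
0 [ 634.7 -101.4]
25 [668.7 195.3]
25 [633.6 -99.8]
30 [546.6 101.7]
30 [568.1  10.9]
30 [458.2 -23.4]
30 [433.4  64.9]
39 [ 510.4 -151.3]
5 [535.1 261.9]
[501.57955572  38.53725399] -1.2625112759567978
```

View pics/c1.png

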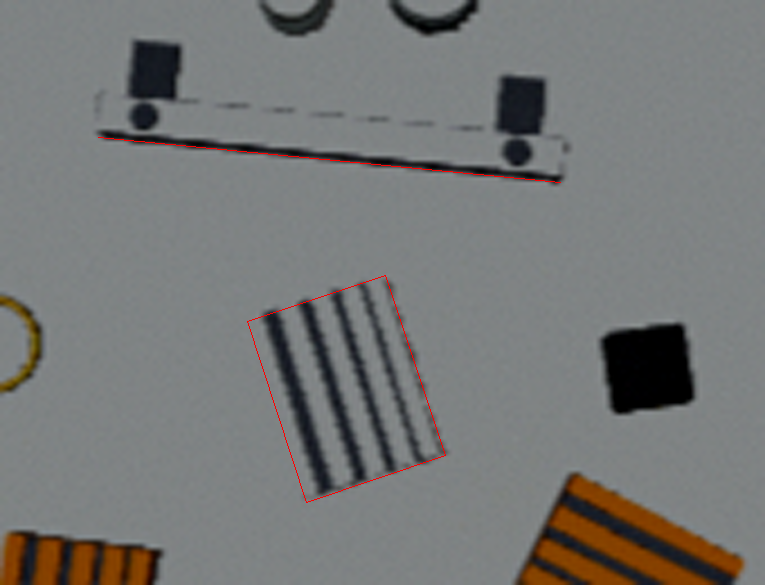

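The overlay fits: block centre is about (501.6, 38.5) with yaw -1.26, and the fence middle is about (652, 49) with yaw -0.114. The block needs about +66°. I'll push in turn on the far right and near left ends of the long sides so that the drift cancels.

>>> send_rows([
  [[37,-50,0],4,1],
  [[75,-100,0],8,1],
  [[112,-150,0],12,1],
  [[150,-200,0],16,1],
  [[185,-250,0],20,1],
  [[222,-300,-20],25,1],
  [[260,-350,-50],30,1],
  [[295,-400,-80],35,1],
  [[330,-450,-110],40,1],
  [[367,-500,-130],40,1],
], grip_force=60)

```text
time_s: 1.4
tcp_pos: [555.6, 0.6, 106.6]
orientation: [-0.001, -0.151, 0.988, -0.001]
contact_force: [-0.1, 1.0, -0.2]
grip_width: 0.1
```

>>> send_rows([
  [[14,-20,0],0,1],
  [[14,-20,-30],0,1],
  [[14,-20,-60],0,1],
  [[14,-20,-85],0,1],
  [[14,-20,-94],0,1],
  [[14,-20,-94],0,1],
])

```text
time_s: 2.15
tcp_pos: [568.9, -19.2, 12.0]
orientation: [-0.002, -0.151, 0.988, -0.0]
contact_force: [-0.3, -0.4, 1.2]
grip_width: 0.0
```

Run:
```python
from h import *
c=shot("top","pics/c2.png",[rect((501.6,38.5,-1.2625))])
o=observe(); print(o["tcp_pos"],o["contact_force"])
```

```text
[569.90529013 -19.36278512  13.10979962] [0.41850508 0.11976664 0.79981911]
```

View pics/c2.png

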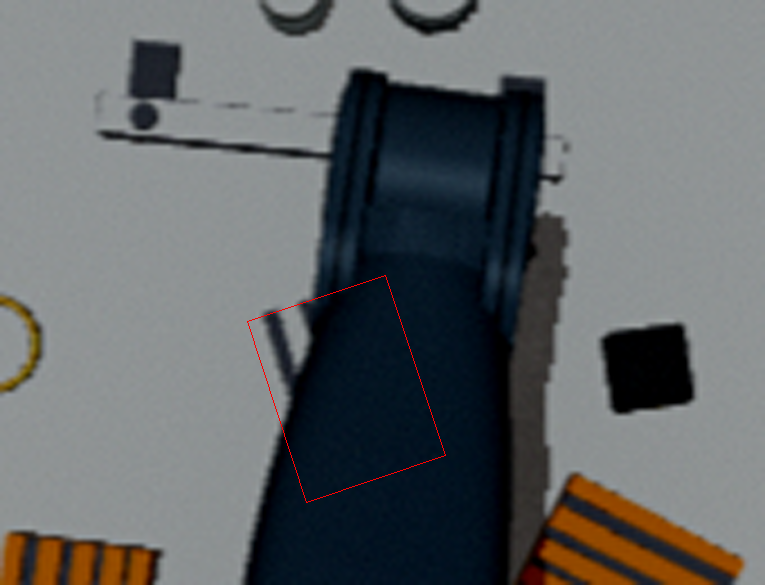

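The arm hides the block from above, as expected. I'll make the first push along an arc and watch the force.

>>> send_rows([
  [[-3,8,0],0,1],
  [[-4,14,0],0,1],
  [[-3,20,0],3,1],
  [[-2,25,0],6,1],
  [[-1,31,0],9,1],
  [[-1,37,0],11.5,1],
])

```text
time_s: 2.95
tcp_pos: [570.5, 17.3, 14.4]
orientation: [0.001, -0.25, 0.968, -0.002]
contact_force: [1.5, -3.1, 1.1]
grip_width: 0.5
```

Run:
```python
from h import *
c=read_camera("wrist"); cv2.imwrite("pics/w1.png",c["frame"][:,:,::-1]); print(observe()["contact_force"], observe()["tcp_pos"],c["camera_matrix"],c["R"],c["t"])
```

```text
[ 2.38451092 -2.59081668  1.8837727 ] [570.35017751  18.17688247  14.32458264] [[309.70691629   0.         317.97141441]
 [  0.         309.70691629 199.23982078]
 [  0.           0.           1.        ]] [[-0.48583802  0.87403182 -0.0054582 ]
 [ 0.83401023  0.465442    0.29629494]
 [ 0.26151168  0.13939915 -0.9550809 ]] [ 261.94035183 -459.17683272   21.04996444]
```

View pics/w1.png

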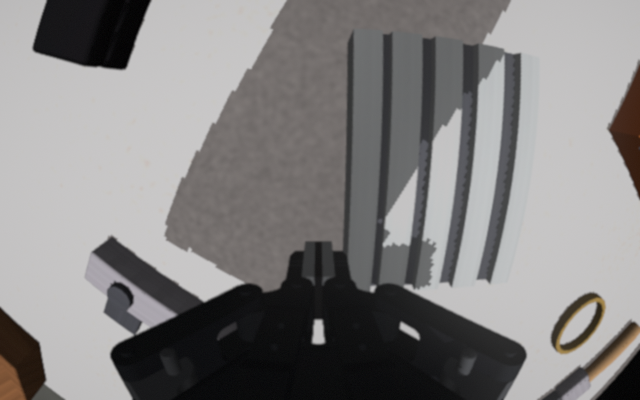

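The wrist view shows the whole block, with top corners near (353,31), (538,57), (507,287) and (372,287). I'll use fisheye back-projection to get its pose.

```bash
cat >> h.py <<'E'
FY=-0.114; FM=np.array([652.,49.])
def wback(c,uv,z=30):
    K,R,t=cam(c); d=(np.array(uv,float)-K[:2,2])/K[0,0]; r=np.hypot(*d)
    v=R.T@np.r_[d*np.sin(r)/r,np.cos(r)]; C=-R.T@t
    return (C+v*(z-C[2])/v[2])[:2]
def wproj(c,P):
    K,R,t=cam(c); q=(R@np.asarray(P,float).T+t[:,None]).T
    n=np.hypot(q[:,0],q[:,1]); th=np.arctan2(n,q[:,2])
    return K[:2,2]+K[0,0]*(q[:,:2]/n[:,None])*th[:,None]
def fit(pts):  # order: local (+x,-y),(-x,-y),(-x,+y),(+x,+y)
    s=np.array([[46,-60],[-46,-60],[-46,60],[46,60]],float); p=np.array(pts); m=p.mean(0); q=p-m
    a=np.arctan2((s[:,0]*q[:,1]-s[:,1]*q[:,0]).sum(),(s*q).sum())
    res=q-s@np.array([[np.cos(a),np.sin(a)],[-np.sin(a),np.cos(a)]])
    d=m-FM; fx=np.array([np.cos(FY),np.sin(FY)]); fy=np.array([-np.sin(FY),np.cos(FY)])
    print("pose",m.round(1),round(a,3),"err",round(a-FY,3),"fence xy",(d@fx).round(1),(d@fy).round(1),"moved",np.hypot(*(m-[501,38])).round(1),"res",np.abs(res).max().round(1))
    return (*m,a)
E
python3 - <<'E'
from h import *
c=read_camera("wrist")
p=fit([wback(c,q) for q in((353,31),(538,57),(507,287),(372,287))])
print(wproj(c,rect(p)).round(), [wback(c,q) for q in((353,31),(538,57),(507,287),(372,287))])
E
```

```text
pose [498.6  51.1] -1.038 err -0.924 fence xy -152.7 -15.3 moved 13.4 res 7.5
[[541.  56.]
 [358.  33.]
 [356. 295.]
 [514. 279.]] [array([470.33560474, -21.1312019 ]), array([425.15982971,  58.77457595]), array([532.70667893, 120.39747086]), array([566.10156718,  46.53761487])]
```

>>> send_rows([
  [[0,6,-2],3,1],
  [[0,12,-2],6,1],
  [[0,18,-2],9,1],
  [[-1,24,-2],12,1],
  [[-1,24,-2],12,1],
  [[-2,9,0],12,1],
  [[-2,0,40],12,1],
  [[-2,-5,100],12,1],
])

```text
time_s: 4.05
tcp_pos: [564.4, 12.4, 111.4]
orientation: [-0.003, -0.349, 0.937, 0.001]
contact_force: [1.2, -0.3, 1.1]
grip_width: 0.3
```

Run:
```python
from h import *
c=read_camera("wrist"); cv2.imwrite("pics/w2.png",c["frame"][:,:,::-1]); print(observe()["contact_force"], observe()["tcp_pos"])
```

```text
[ 3.51380661 -0.9723074   6.88253642] [570.68039839  11.3070975  123.37085201]
```

View pics/w2.png

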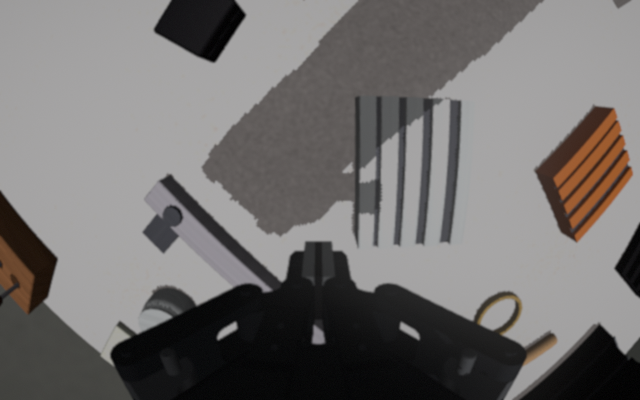

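The block's top corners are near (358,97), (472,101), (470,244) and (357,245).

Run:
```python
from h import *
c=read_camera("wrist")
p=fit([wback(c,q) for q in((358,97),(472,101),(470,244),(357,245))])
print(wproj(c,rect(p)).round(),p); print(observe()["tcp_pos"])
g=cv2.cvtColor(c["frame"],cv2.COLOR_RGB2GRAY)
for r in (130,170,210,230): print(r,g[r,448:490].tolist())
```

```text
pose [501.7  58.7] -0.81 err -0.696 fence xy -150.4 -7.5 moved 20.7 res 10.2
[[472. 103.]
 [362. 101.]
 [363. 246.]
 [463. 239.]] (np.float64(501.7005362215038), np.float64(58.696448569631286), np.float64(-0.8099194379102534))
[572.03858811  11.53676866 121.89918765]
130 [162, 161, 149, 120, 88, 76, 76, 76, 76, 75, 72, 63, 62, 87, 128, 154, 160, 160, 160, 160, 160, 160, 161, 161, 160, 161, 161, 161, 162, 161, 161, 162, 162, 162, 161, 162, 162, 162, 162, 161, 161, 162]
170 [143, 106, 79, 75, 77, 76, 76, 74, 69, 61, 70, 108, 146, 160, 161, 161, 160, 160, 161, 161, 162, 161, 161, 161, 161, 162, 162, 161, 162, 162, 162, 161, 161, 161, 162, 162, 161, 162, 163, 162, 162, 162]
210 [76, 77, 76, 71, 64, 62, 86, 124, 150, 159, 160, 161, 161, 161, 161, 161, 161, 160, 160, 161, 162, 161, 163, 162, 163, 162, 162, 163, 162, 162, 162, 162, 163, 162, 163, 162, 162, 162, 162, 162, 162, 162]
230 [85, 79, 69, 68, 102, 142, 158, 160, 160, 160, 160, 160, 160, 161, 160, 159, 160, 161, 162, 162, 162, 162, 163, 162, 162, 163, 163, 162, 162, 162, 162, 162, 162, 163, 163, 162, 163, 162, 163, 162, 162, 162]
```

>>> send_rows([
  [[-50,22,0],1,1],
  [[-100,45,0],2,1],
  [[-154,67,0],3,1],
  [[-154,67,-20],3,1],
  [[-154,67,-60],3,1],
  [[-154,67,-90],3,1],
  [[-154,67,-110],3,1],
  [[-154,67,-110],3,1],
])

```text
time_s: 5.15
tcp_pos: [414.6, 78.1, 9.1]
orientation: [0.003, -0.373, 0.928, -0.002]
contact_force: [0.9, -0.5, 0.1]
grip_width: 0.3
```

>>> send_rows([
  [[5,-5,2],0,1],
  [[9,-9.5,2],0,1],
  [[11,-15,2],3,1],
  [[12.5,-21,2],6,1],
  [[15,-27,2],9,1],
  [[17,-32,2],12,1],
  [[20,-38,2],14.5,1],
  [[22.5,-43,2],17,1],
  [[26,-48,2],20,1],
  [[29,-53,2],23,1],
])

```text
time_s: 6.4
tcp_pos: [442.8, 25.5, 12.0]
orientation: [0.003, -0.551, 0.834, 0.0]
contact_force: [-4.8, 2.5, 3.2]
grip_width: -0.3
```

>>> send_rows([
  [[0,0,0],0,1],
  [[-12,14,0],0,1],
  [[-14,16,40],0,1],
  [[-14,16,90],0,1],
  [[-14,16,120],0,1],
  [[-14,16,120],0,1],
])

```text
time_s: 7.15
tcp_pos: [431.0, 42.1, 135.5]
orientation: [0.006, -0.551, 0.834, -0.002]
contact_force: [0.9, -0.3, -0.9]
grip_width: 0.0
```

Run:
```python
from h import *
c=read_camera("wrist"); cv2.imwrite("pics/w3.png",c["frame"][:,:,::-1]); print(observe()["contact_force"], observe()["tcp_pos"], observe()["orientation"])
```

```text
[-1.12419551 -1.00488199 -0.20287601] [429.64935914  42.09785845 133.33450591] [ 4.64048516e-03 -5.51516195e-01  8.34150917e-01 -7.75244183e-04]
```

View pics/w3.png

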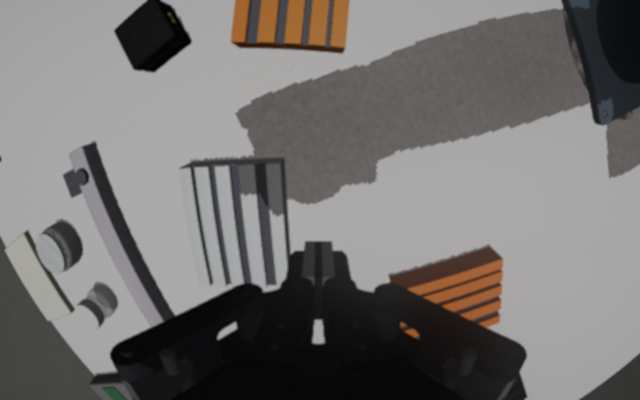

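The block is nearly square now. Its visible top corners are about (183,168), (282,163) and (211,283), and the fourth is hidden behind the finger. I'll fit using the three visible corners.

Run:
```python
from h import *
from scipy.optimize import least_squares
c=read_camera("wrist")
uv=np.array([(183,168),(282,163),(211,283)])  # (+x,-y),(-x,-y),(+x,+y)
r=least_squares(lambda p:(wproj(c,rect(p))[[1,0,2]]-uv).ravel(),[500,40,-.4])
p=r.x; print(r.fun.round(1)); fit(rect(p)[[1,0,3,2],:2]); print(p,wproj(c,rect(p)).round())
g=cv2.cvtColor(c["frame"],cv2.COLOR_RGB2GRAY)
# fence ends check via bottom edge
print(wproj(c,[[669.2,199.4,0],[634.7,-101.4,0],[634.7,-101.4,25]]).round())
```

```text
[-1.1  1.   3.2 -3.5 -3.4  4.5]
pose [505.8  44.1] -0.331 err -0.217 fence xy -144.7 -21.5 moved 7.7 res 0.0
[ 5.05763456e+02  4.40880033e+01 -3.31398843e-01] [[285. 159.]
 [182. 169.]
 [208. 288.]
 [299. 286.]]
[[201. 359.]
 [ 94. 143.]
 [ 80. 147.]]
```

Only about -0.22 rad remains and the drift is small. For the rest I'll use the opened fingers as a wide two-point pusher lined up with the fence. That finishes the squaring first and then drives the block across.

>>> send_rows([
  [[-13.5,12,0],-10,0],
  [[-13.5,12,0],-20,0],
  [[-13.5,12,0],-30,0],
  [[-13.5,12,0],-40,0],
  [[-13.5,12,0],-50,0],
  [[-13.5,12,0],-60,0],
  [[-13.5,12,-30],-70,0],
  [[-13.5,12,-70],-73.4,0],
  [[-13.5,12,-100],-73.4,0],
  [[-13.5,12,-110],-73.4,0],
])

```text
time_s: 8.5
tcp_pos: [411.1, 54.3, 17.7]
orientation: [-0.001, 0.056, 0.998, -0.002]
contact_force: [0.1, -0.2, 0.5]
grip_width: 85.4
```

>>> send_rows([
  [[0,0,-8],0,0],
  [[0,0,-15],0,0],
  [[10,-1.1,-15],0,0],
  [[20,-2.3,-15],0,0],
  [[26,-3,-15],0,0],
  [[32,-3.7,-15],0,0],
  [[38,-4.3,-15],0,0],
  [[44,-5,-15],0,0],
  [[50,-5.7,-15],0,0],
  [[55,-6.3,-15],0,0],
])

```text
time_s: 9.75
tcp_pos: [464.1, 47.1, 2.0]
orientation: [-0.004, 0.057, 0.998, -0.003]
contact_force: [-5.3, -2.3, 2.0]
grip_width: 85.4
```

>>> send_rows([
  [[5,-0.6,0],0,0],
  [[10,-1.1,0],0,0],
  [[10,-1.1,0],0,0],
  [[10,-1.1,0],0,0],
  [[10,-1.1,0],0,0],
])

```text
time_s: 10.38
tcp_pos: [473.9, 46.2, 1.7]
orientation: [-0.004, 0.057, 0.998, -0.003]
contact_force: [-2.7, -1.0, -0.5]
grip_width: 85.4
```

Run:
```python
from h import *
c=read_camera("wrist"); cv2.imwrite("pics/w4.png",c["frame"][:,:,::-1]); print(observe()["contact_force"], observe()["tcp_pos"], observe()["orientation"])
```

```text
[-3.05232234 -0.61883451 -0.59699948] [473.86092572  46.22791446   1.72857895] [-0.00376086  0.05680236  0.99837403 -0.00293901]
```

View pics/w4.png

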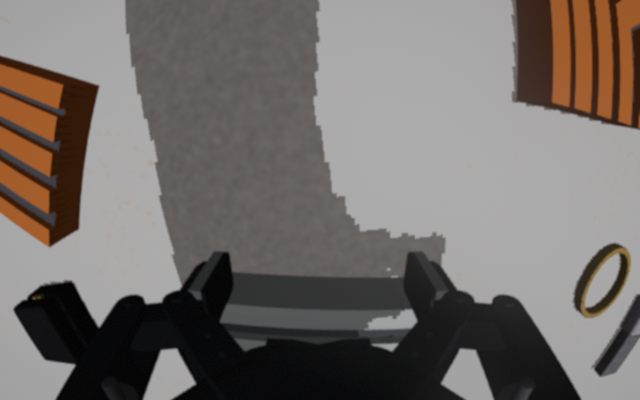

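The block's long side lies flat across both fingertips, so it's square. Its centre is about 120 mm from the fence. I'll push it across.

>>> send_rows([
  [[6,-0.7,0],0,0],
  [[12,-1.4,0],0,0],
  [[18,-2.1,0],0,0],
  [[24,-2.8,0],0,0],
  [[30,-3.4,0],0,0],
  [[36,-4.1,0],0,0],
  [[42,-4.8,0],0,0],
  [[48,-5.5,0],0,0],
  [[54,-6.2,0],0,0],
  [[60,-6.9,0],0,0],
])

```text
time_s: 11.68
tcp_pos: [534.3, 39.2, 1.6]
orientation: [-0.004, 0.057, 0.998, -0.003]
contact_force: [-3.3, 1.5, -1.1]
grip_width: 85.5
```

>>> send_rows([
  [[2,-0.2,0],0,0],
  [[4,-0.5,0],0,0],
  [[6,-0.7,0],0,0],
  [[8,-0.9,0],0,0],
  [[8,-0.9,0],0,0],
])

```text
time_s: 12.3
tcp_pos: [542.7, 38.3, 1.6]
orientation: [-0.003, 0.057, 0.998, -0.003]
contact_force: [-3.3, -0.2, -0.9]
grip_width: 85.3
```

>>> send_rows([
  [[1,-0.1,0],0,0],
  [[2,-0.2,0],0,0],
  [[3,-0.3,0],0,0],
  [[3,-0.3,0],0,0],
])

```text
time_s: 12.8
tcp_pos: [545.9, 37.9, 1.6]
orientation: [-0.003, 0.057, 0.998, -0.003]
contact_force: [-3.2, 0.6, -0.8]
grip_width: 85.4
```

>>> send_rows([
  [[1,-0.1,0],0,0],
  [[2,-0.2,0],0,0],
  [[2,-0.2,0],0,0],
])

```text
time_s: 13.18
tcp_pos: [546.9, 37.8, 1.7]
orientation: [-0.004, 0.057, 0.998, -0.003]
contact_force: [-5.9, 0.1, 2.0]
grip_width: 85.5
```

>>> send_rows([
  [[2,-0.2,0],0,0],
  [[3,-0.3,0],0,0],
  [[3,-0.3,0],0,0],
  [[3,-0.3,0],0,0],
])

```text
time_s: 13.68
tcp_pos: [546.8, 37.8, 1.6]
orientation: [-0.008, 0.057, 0.998, -0.003]
contact_force: [-12.3, 1.4, 6.2]
grip_width: 85.5
```

>>> send_rows([
  [[3,-0.3,0],0,0],
  [[6,-0.7,0],0,0],
  [[8,-0.9,0],0,0],
  [[8,-0.9,0],0,0],
])

```text
time_s: 14.18
tcp_pos: [546.5, 37.8, 1.7]
orientation: [-0.016, 0.056, 0.998, -0.003]
contact_force: [-23.2, 2.2, 16.2]
grip_width: 85.2
```

The block is held firmly at the fence: 23 N with no further travel. I'll back off and check from above.

>>> send_rows([
  [[-5,0.6,0],0,0],
  [[-20,2.3,0],0,0],
  [[-45,5,0],0,0],
  [[-60,6.8,20],0,0],
  [[-90,10,60],0,0],
  [[-130,15,120],0,0],
  [[-170,50,170],0,0],
  [[-200,100,200],0,0],
  [[-220,160,200],0,0],
  [[-240,220,200],0,0],
])

```text
time_s: 15.42
tcp_pos: [315.2, 242.2, 204.2]
orientation: [-0.011, 0.057, 0.998, -0.0]
contact_force: [1.5, 0.5, -0.3]
grip_width: 85.1
```

>>> send_rows([
  [[-15,60,0],0,0],
  [[-30,120,0],0,0],
  [[-50,180,0],0,0],
  [[-70,220,0],0,0],
  [[-70,220,0],0,0],
])

```text
time_s: 16.05
tcp_pos: [244.8, 466.1, 204.8]
orientation: [-0.01, 0.055, 0.998, 0.002]
contact_force: [-0.2, 0.1, -0.8]
grip_width: 85.2
```

Run:
```python
from h import *
fx=np.array([np.cos(FY),np.sin(FY)]); fy=np.array([-np.sin(FY),np.cos(FY)])
m=FM-46*fx-21.5*fy
c=shot("top","pics/c5.png",[rect((*m,FY))])
print(observe()["tcp_pos"],observe()["contact_force"])
```

```text
[245.54425217 464.35749935 204.83479328] [-0.19978761 -0.37722075  0.21885969]
```

View pics/c5.png

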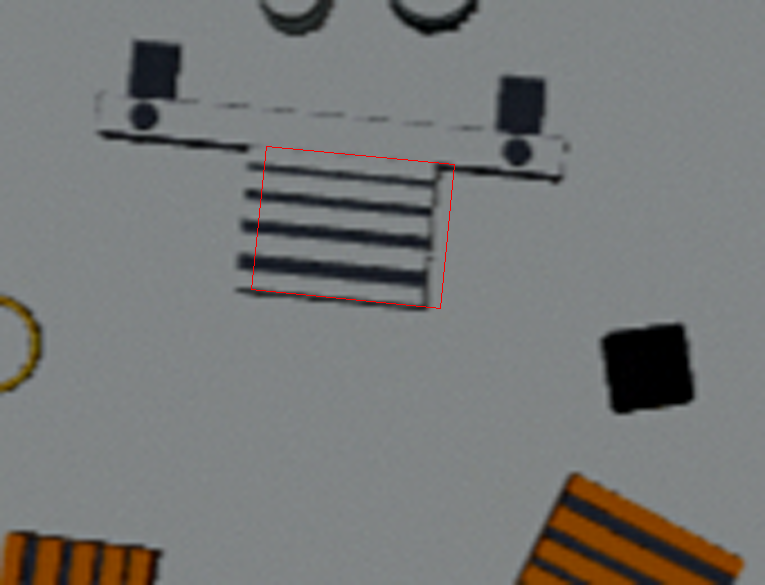

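The block's front edge, near (237,290)–(427,308), runs parallel to the fence, and there's no gap at the fence line. Its centre is about 10 mm from the fence's middle, and the ring box and bangle haven't moved. I'll hand it in.

```bash
python3 -c "
from station import *
print(finish_job())"
```

```text
the job is handed in; nothing more can be done
None
```

The die block now lies with a long side flat against the fence, and the job is handed in; no verdict came back.

- **Turning:** I turned the block about 66° in place by pushing opposite ends of its long sides in turn with the shut fingertips. Its centre wandered about 21 mm at most by my camera fits. I used the opened fingers, lined up with the fence, to square up the last 0.2 rad.
- **Pushing across:** I then pushed it across until the arm stalled at 23 N against the fence, with no further travel, and backed the arm well clear. The job ended at about 16 s of the 64 s allowed.

**Last checks:**
- **Top view:** It shows no gap at the fence line. The grooves and front edge are parallel to the fence to within about 0.01 rad, which is as fine as the picture allows.
- **Position along the fence:** The centre sits roughly 10 mm from the fence's middle. I had expected about 21 mm, but both are well within the 90 mm limit.
- **Other things:** The ring box and bangle are where they were. The jar and tin were only partly in the last crop and look unchanged. The brush and hammer were outside it, so I didn't check them again.

Some of the wrist-camera fits along the way had corner residuals of up to 10 mm, because fingers hid corners or edges were faint.

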